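# Load a round post into the V-trough sawing jig and clamp it

### The job

Load the round post for sawing: roll it, without lifting it off the jig, into the jig's V-trough and let it settle there, then slide it along the trough under the clamp bridge until its end is up against the length stop. Then swing the cam lever the full quarter turn clockwise so that the pad clamps the post. Leave the other things on the jig and bench where they are.

Things in the scene. Friction and masses are not known exactly. Their poses are not given: they have to be found in the camera images.
- jig: Sawing jig for round stock, white-faced board, fixed to the bench, 260 (x) x 510 (y) x 48 mm high. Origin on the bench surface under the bottom of its V-trough; x points across the trough, away from the robot, y along the trough, z up. Jig spans x -175 to +85, y -240 to +270 mm. A thin dark saw kerf crosses it at y = 60 mm. Sizes below are in this frame, z from the bench.
- trough (a point): Axis of the post when it lies seated: jig x = 0, y = 0, z = 76 mm. The trough is a 90 degree V along y, open at both ends, 72 mm wide at the mouth (x = -36 to +36) and 36 mm deep (bottom z = 12 mm). Beyond it a flat land, x = 36 to 85 mm, z = 48, with nothing behind it: a post pushed on out of the V falls off there.
- near_land (a point): Middle of the flat land on the robot's side of the trough, top at z = 48 mm, x = -163 to -36 mm, all along y; the post lies on it at the start. A 12 mm square lip strip runs along its near edge (x = -175 to -163, top z = 60 mm).
- bridge (a point): Middle of the top of the steel clamp bridge over the trough, y = 102 to 138 mm: legs at x = -68 to -58 and 58 to 68 mm, crossbar 136 mm long across the trough, z = 145 to 161 mm.
- post: Round wooden post, loose, 90 mm diameter, 200 mm long, 0.45 to 0.8 kg, lying on the near land before the bridge, at most 0.1 rad askew to the trough. Origin at its centre; its y is its axis (z = 93 mm on the land). It rolls at a light push and soon stops. Slid along the trough it drags with 3 to 9 N.
- post_lead (a point): Centre of the post's end face that looks towards the bridge and the stop (+y end).
- post_tail (a point): Centre of the post's other end face (-y end), the one to push on when it lies in the trough.
- stop_face (a point): Length stop: aluminium plate 58 mm wide, 10 mm thick, z = 33 to 112 mm, across the trough beyond the bridge, locked (does not move; its place differs from run to run, jig y = 165 to 215 mm). The point is on its face that looks to -y, on the axis of the seated post; axes parallel to the jig's.
- lever (a joint): Angle of the cam lever on top of the bridge: 0 = open, grip points to the robot (jig -x); grows clockwise from above to 1.571 = clamped, end of travel, grip points to jig +y. Starts at 0 to 0.25, stays where it is left; turning takes about 2 to 4 N at the grip. It lowers the pad by 6.7 mm per rad.
- lever_grip (a point): Middle of the lever's black grip: 90 mm from the pivot, a level round bar of 18 mm diameter reaching from 66 to 118 mm (ends 127 mm) from the pivot, its axis at z = 178 mm above the bench; towards the pivot the lever is a 12 mm steel bar.
- lever_pivot (a point): On the lever's vertical turning axis, above the middle of the bridge (jig x = 0, y = 120 mm), at the height of the lever's axis, z = 178 mm.
- pad: Black rubber-faced clamp pad, 30 mm diameter, under the middle of the bridge; origin at the centre of its underside, 7.5 mm above the seated post's top at lever 0. Sprung (4 N per mm): it touches the post at a lever angle of about 1.1 and presses with about 12 N at the end of travel.
- tape: Bystander: black tape measure, 62 x 34 x 62 mm, on the jig's near land beyond the bridge.
- pencil: Bystander: short flat red carpenter's pencil, 110 x 14 x 8 mm, on the jig's near land beyond the bridge.
- slice_a: Bystander: sawn disc of the same post, 90 mm diameter, 55 mm high, on the bench at the robot's right.
- slice_b: Bystander: sawn disc of the same post, 90 mm diameter, 30 mm high, on the bench at the robot's right.
- saw: Bystander: tenon saw with brass back and dark handle, 340 mm long, lying flat on the bench at the robot's left.
Things that resemble listed ones, but are neither listed nor needed, are in the scene too. Of the things like the post, leave any that is red; of the rest the smaller one is meant.

How it is judged (in metres and radians):
On the way, in this order (a step that is already met when the one before it is completed fails the run):
1. the post lies settled in the V-trough, clamp still open (x of post in the frame of jig between -0.005 and 0.005 m and z of post in the frame of jig below 0.081 m and angle between the y axis of post and the y axis of jig, either way round below 0.05 rad and linear speed of post below 0.03 m/s and value of joint lever below 0.6 rad), for 0.2 s.
2. the post, still in the trough, has its end up against the length stop, clamp still open (y of post_lead in the frame of stop_face above -0.004 m and x of post in the frame of jig between -0.005 and 0.005 m and z of post in the frame of jig below 0.081 m and value of joint lever below 0.6 rad), for 0.1 s.
At the end, for the whole second after the job is handed in: The post lies at rest in the V (axis within 5 mm of the middle, no more than 5 mm above its seat, within 0.05 rad of the trough), its end within 4 mm of the length stop, the lever is turned past 1.35 rad (of 1.571) and the pad presses on the post with more than 4 N (x of post in the frame of jig between -0.005 and 0.005 m and z of post in the frame of jig below 0.081 m and angle between the y axis of post and the y axis of jig, either way round below 0.05 rad and y of post_lead in the frame of stop_face above -0.004 m and value of joint lever above 1.35 rad and contact force between pad and post above 4 N and linear speed of post below 0.02 m/s); the robot touches nothing.
It fails at once if the post is lifted off the jig (its axis more than 30 mm above where it lies on the land) (height (world z) of post above 0.123 m).
It fails at once if the post falls off the jig (height (world z) of post below 0.06 m).
It fails at once if a bystander is moved more than 20 mm (distance of any of tape, pencil, slice_a, slice_b, saw from where it was at the start of the episode above 0.02 m).
It also fails if it takes over 70 s, if anything falls off the work surface, if the arm or the gripper's body presses on something with over 40 N, if the wrist force passes 120 N, or if a joint passes its speed limit or range.

### The arm

A 7-joint arm with a two-finger parallel gripper is mounted at the origin on the work surface. World frame = base frame: x ahead of the robot, y to its left, z up, the work surface at z = 0. Lengths are in mm, angles in rad, forces in N, time in s.
With the tool pointing down it reaches from about 400 to 900 mm from the base axis. Payload 5.5 kg.
Tool frame: the origin (TCP) lies between the finger pads; the fingertips stand 22 mm ahead of it and the grasp point (between the pads) lies 3 mm ahead of it (env.tip_extent is the distance from the TCP to the fingertips, in mm); z points along the fingers, y is the line along which they close (so a half turn about z gives the same grasp; the last joint's range is limited). The gripper opens to 85 mm and grips with 20 to 120 N. Pads are 22 mm wide; open, the fingers measure 114 mm over their backs; the gripper's body (76 mm by 85 mm) begins 54 mm behind the grasp point. The pads swing forward as they close: fully open they stand 13 mm farther back than shut.
Start: joints at [1.583, 0.501, -0.427, 1.55, 0.221, 1.138, -0.21], TCP at [161.349, -629.655, 253.31] pointing down, gripper open.
Joint ranges: [-2.88, 2.88], [-0.31, 2.03], [-1.54, 1.56], [0.2, 2.42], [-1.41, 4.55], [0.19, 2.02], [-2.57, 2.57]. Speed limits (rad/s): [2.57, 2.57, 3.14, 3.14, 3.14, 3.14, 3.14].

### API

Orientations are given as a rotation vector (axis times angle).
In Python, from workcell import env, snapshot, get_calibration gives the robot as it stands. The module is installed in compiled form; this text tells all that it offers.
- The arm moves only by the shell command python3 -m handwheel 'ROWS' [OPENING] [FORCE]. ROWS is JSON, a list of rows, each an object of numbers: "x", "y", "z": the shift along the tool's x, y, z in mm; "turn": the turn about the tool's z in rad. A call has 1 to 8 rows; each row shifts and turns the commanded pose from where the row before left it, along the tool's axes as they then stand; what a row does not reach is not made up. A row lasts 1/10 s, in which the tool goes at most 50 mm and 8.59 degrees, less where a joint would pass 70% of its speed; a pose out of reach is approached as far as the arm can. A call with a gripper value outside its range is refused whole. OPENING is the opening, from 0 (shut) to 1 (fully open), set as the call begins (- or left out, the last holds). The fingers move at their own pace and stop on an object; FORCE is the grip in N (left out, the last holds). Time passes only in rows, so rows that do not move let the fingers close. It gives the time, the measured TCP pose, the force, the opening and the grip force at its end, in the units of the state.
- env.read_state(): the state, without advancing time (a new reading comes with each control period).
- snapshot(name): name is "scene" or "side" or "wrist"; returns (picture, depth): 480x640x3 uint8, blue, green, red; 480x640 float32, mm along the optical axis (not along the pixel's ray), 0 where there is no reading.
- get_calibration(name): a dict with "mtx" (3x3 intrinsics, pixels), "dist_coeffs" ([k1, k2, p1, p2, k3] as OpenCV has them; the pictures are not rectified), "world_from_camera" (4x4, takes a point from camera to world coordinates). Camera axes: x right, y down, z forward; pixel columns grow to the right and rows downward; lengths in mm; the calibration is good to about 2 mm. A picture is of the moment at which its call begins: read the wrist's pose just before it. get_calibration takes no time and is no camera call; for the wrist camera it gives the pose at the moment of the call.
- env.job_done(): hands the job in; it is judged then, once.
The state is a dict: "clock": time; "joints": joint angles; "joint_velocities": joint speeds; "effort": joint torques, N m; "eef_pos": TCP position; "orientation": TCP orientation; "force": force on the tool from outside, world axes, zero at the start; "moment": the same for the moment, N m; "opening": finger opening in mm; "gripper_force": force on a finger pad.
Only numpy, scipy, OpenCV 4.12 (cv2) and the standard library are available. Lean on these libraries where they do the work, as an engineer would, in place of code of your own. Each camera call takes 0.05 s, during which the arm holds its last target. There are 200 camera calls.

## Working session

There is one attempt and no reset: what is moved stays moved. The work goes in short steps, Python scripts to look and compute and a shell command to move; the robot and the scene stay as the last step left them, time stands still between calls to the robot, and variables do not carry over. Pictures are saved under pics/ and viewed, at most 10 in all, crops included, and the job is handed in when it is done.

```bash
mkdir -p pics; cat > h.py <<'E'
import numpy as np, cv2
from workcell import env, snapshot, get_calibration
def shot(n,f):
    c=get_calibration(n); p,d=snapshot(n); cv2.imwrite(f'pics/{f}.png',p); np.savez(f'pics/{f}.npz',p=p,d=d,**{k:np.array(v) for k,v in c.items()}); return p,d,c
def load(f):
    z=np.load(f'pics/{f}.npz'); return z['p'],z['d'],z
def ray(c,uv):
    q=cv2.undistortPoints(np.array(uv,float).reshape(-1,1,2),np.array(c['mtx']),np.array(c['dist_coeffs'])).reshape(-1,2)
    T=np.array(c['world_from_camera']); return T[:3,3],np.c_[q,np.ones(len(q))]@T[:3,:3].T
def onz(c,uv,z):
    o,r=ray(c,uv); return o+r*((z-o[2])/r[:,2])[:,None]
def cloud(d,c):
    v,u=np.nonzero(d>0); o,r=ray(c,np.c_[u,v]); return np.c_[u,v],o+r*d[v,u][:,None]
E
python3 - <<'E'
from h import *
s=env.read_state(); print(s['clock'],s['eef_pos'],s['orientation'],s['force'],env.tip_extent)
a=shot('scene','scene0');b=shot('side','side0')
for c in (a[2],b[2]): print(np.round(np.array(c['world_from_camera']),2).tolist())
E
```

```text
0.0 [ 161.10581329 -629.04075518  252.23622061] [-3.11496588e+00 -3.92751864e-01  2.89307645e-04] [-0.76302028  0.36869488  0.22757243] 22.0
[[-0.81, 0.49, -0.33, 810.82], [0.59, 0.68, -0.44, 532.16], [0.01, -0.55, -0.84, 1130.05], [0.0, 0.0, 0.0, 1.0]]
[[-0.86, -0.33, 0.38, -177.4], [-0.5, 0.6, -0.62, 1012.07], [-0.02, -0.73, -0.68, 1216.18], [0.0, 0.0, 0.0, 1.0]]
```

View pics/scene0.png

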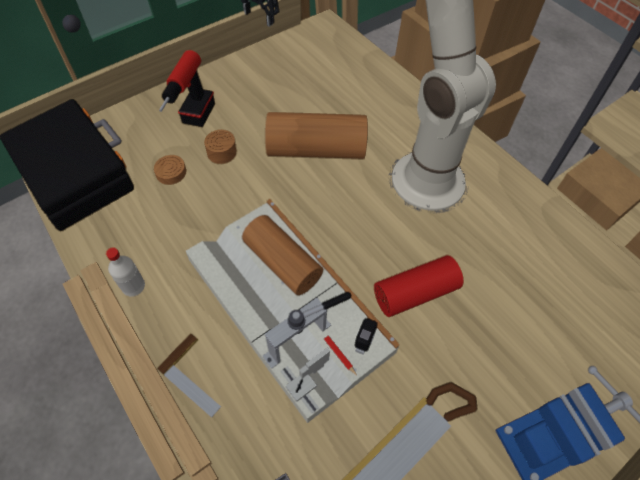

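View pics/side0.png

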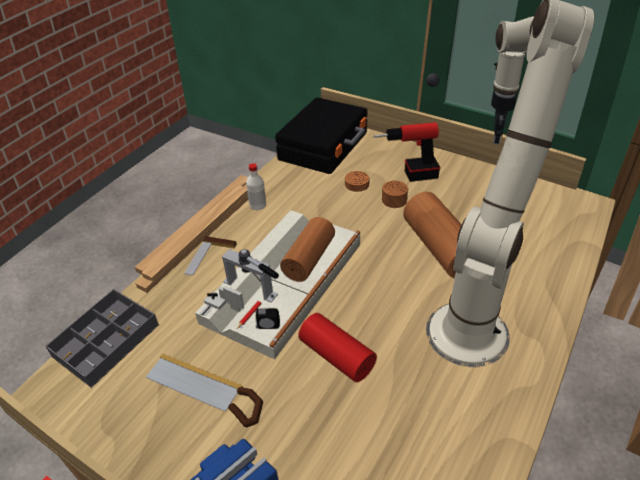

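The scene picture shows three post-like things: brown at scene (283,255) on the jig, a bigger brown one at (317,135), and a red one at (420,285). The one on the jig fits, since it isn't red and is the smaller brown one. The bridge is at (300,325), with the lever grip at (340,300) pointing to the robot, and the stop at (312,365). The side view agrees, with the post at (308,248).

```bash
cat > m.py <<'E'
from h import *
P=[];C=[]
for f in ('scene0','side0'):
    p,d,c=load(f); uv,X=cloud(d,c); P.append(X); C.append(p[uv[:,1],uv[:,0]])
P=np.vstack(P);C=np.vstack(C); H=cv2.cvtColor(C[None],cv2.COLOR_BGR2HSV)[0].astype(int)
near=(P[:,0]>250)&(P[:,0]<850)&(abs(P[:,1])<450)
w=near&(H[:,1]<40)&(H[:,2]>120)&(P[:,2]>44)&(P[:,2]<52)
I=np.zeros((900,600),np.uint8); q=P[w]; I[(q[:,1]+450).astype(int),(q[:,0]-250).astype(int)]=255
I=cv2.morphologyEx(I,cv2.MORPH_CLOSE,np.ones((9,9)));n,l,s,_=cv2.connectedComponentsWithStats(I)
for k in np.argsort(-s[1:,4])[:4]+1: print(s[k])
E=cv2.morphologyEx(I,cv2.MORPH_OPEN,np.ones((5,5)))
r=cv2.minAreaRect(np.argwhere(E)[:,::-1].astype(np.float32)); print('rect',r[0][0]+250,r[0][1]-450,r[1],r[2])
print('white z med',np.median(q[:,2]))
E
python3 - <<'E'
exec(open('m.py').read())
p,_,c=load('scene0')
cv2.imwrite('pics/crop1.png',cv2.resize(p[90:420,180:480],None,fx=1.8,fy=1.8,interpolation=cv2.INTER_CUBIC))
E
```

```text
[  166   278   159   515 44424]
[  368   282    72   513 24048]
[375 440   1   6   6]
[372 737   1   5   5]
rect 558.7001342773438 86.372802734375 (250.56695556640625, 511.3726501464844) 1.2562850713729858
white z med 47.19804197124108
```

View pics/crop1.png

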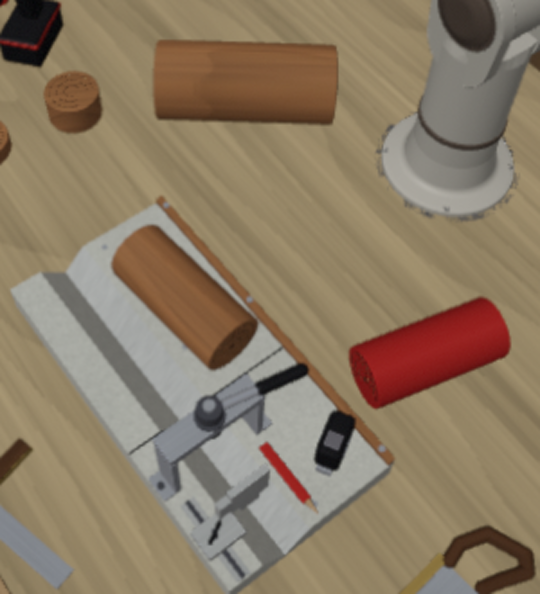

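Crop confirms it: the brown post on the jig, at crop (185,295), is clearly smaller than the brown one at (245,82). The jig rectangle measures 250.6 x 511 against 248 x 510 expected.

```bash
cat >> m.py <<'E'
a=np.deg2rad(r[2]); R=np.array([[np.cos(a),-np.sin(a)],[np.sin(a),np.cos(a)]])
O=np.array([r[0][0]+250.5,r[0][1]-449.5])-R@[-39,15]
J=np.c_[(P[:,:2]-O)@R,P[:,2]]
E
cat > n.py <<'E'
exec(open('m.py').read())
print('yaw',a,'O',O)
b=lambda x0,x1,y0,y1,z0,z1:(J[:,0]>x0)&(J[:,0]<x1)&(J[:,1]>y0)&(J[:,1]<y1)&(J[:,2]>z0)&(J[:,2]<z1)
# valley check
v=J[b(-36,36,-220,60,8,30)&(H[:,1]<60)]; print('V low mean x',v[:,0].mean(), np.polyfit(v[:,1],v[:,0],1))
br=b(-165,60,-235,95,60,145)&(H[:,1]>80)&(H[:,0]<20)
q=J[br]; print('post',len(q),q.min(0),q.max(0))
t=q[q[:,2]>125]; f=np.polyfit(t[:,1],t[:,0],1); print('axis x=',f,np.percentile(t[:,1],[1,99]),len(t))
rc=cv2.minAreaRect(q[:,:2].astype(np.float32)); print(rc)
st=J[b(-29,29,145,240,60,108)]; print('stop', len(st),np.percentile(st[:,1],[2,10,50,90,98]),np.percentile(st[:,0],[2,98]))
lv=b(-160,60,50,250,168,200)&(H[:,2]<70); g=J[lv]; print('grip',len(g),g.min(0),g.max(0),g.mean(0)); k=g[np.hypot(g[:,0],g[:,1]-120)>60]; m=k.mean(0); print('lever ang',np.arctan2(m[1]-120,-m[0]),m)
tp=J[b(-165,-36,145,270,62,140)]; print('tape',tp.min(0),tp.max(0))
sb=J[b(-68,68,95,145,150,300)]; print('bridge',np.percentile(sb,[1,99],axis=0))
E
python3 n.py
```

```text
[  166   278   159   515 44424]
[  368   282    72   513 24048]
[375 440   1   6   6]
[372 737   1   5   5]
rect 558.7001342773438 86.372802734375 (250.56695556640625, 511.3726501464844) 1.2562850713729858
white z med 47.19804197124108
yaw 0.021926310839110563 O [598.51962808  72.73146592]
V low mean x 1.2619641130584436 [-0.00441119  0.92360379]
post 5019 [-164.98789643 -234.64244026   60.01551842] [-35.06217131  90.22499191 143.54576838]
axis x= [-8.95442620e-02 -9.43740226e+01] [-158.86999369   37.20814338] 2810
((-100.16023254394531, -72.0733642578125), (129.8779754638672, 324.86358642578125), 0.1214413195848465)
stop 355 [191.75421765 195.44748326 199.30566967 200.48254885 212.98816988] [-27.34771758  27.80459355]
grip 537 [-125.67709323  110.80462989  168.14709538] [ 16.2298535  152.50606759 193.51906905] [-58.68802604 136.99840063 183.44584409]
lever ang 0.2314493938147896 [-91.21330118 141.4964883  183.83930312]
tape [-164.90997198  152.36095268   62.12114436] [-61.98847978 237.49666823 114.21992949]
bridge [[-66.35880418 102.38776171 150.6937762 ]
 [ 66.02058913 140.65689515 194.89587053]]
```

Measured in the jig frame: origin at world (598.5, 72.7), yaw 0.022. Post centre is about (-89, -61), skewed 0.09 rad. The stop face is at y of about 190 and the lever at 0.23. I'll turn the tool to line up with the jig and go behind the post, with the fingers spread along y so they square it up.

```bash
cat > w.py <<'E'
from h import *
from scipy.spatial.transform import Rotation as Ro
s=env.read_state(); a=0.0219; O=np.array([598.5,72.7]); p=np.array(s['eef_pos']); d=p[:2]-O
Q=Ro.from_rotvec(s['orientation']).as_matrix()
print('t',round(s['clock'],2),'jig',np.round([d[0]*np.cos(a)+d[1]*np.sin(a),-d[0]*np.sin(a)+d[1]*np.cos(a),p[2]],1),'toolx yaw-jig',round(np.arctan2(Q[1,0],Q[0,0])-a,3),'zdown',np.round(Q[:,2],3),'F',np.round(s['force'],1),'open',round(s['opening'],1))
E
python3 -m handwheel '[{"turn":0.1145},{"turn":0.1145},{"x":47,"y":-45},{"x":47,"y":-45},{"x":47,"y":-45},{"x":47,"y":-45},{"x":47,"y":-45},{"x":47,"y":-45}]' 0.6
python3 -m handwheel '[{"y":-45},{"y":-45},{"y":-45},{"y":-45},{"y":-45},{"y":-45},{"y":-45},{"y":-45}]'
python3 w.py
```

```text
t 0.1 jig [-452.6 -692.1  252.4] toolx yaw-jig 0.229 zdown [-0.     0.002 -1.   ] F [ 0.6 -0.3 -0.6] open 85.3invalid input
invalid input
```

```bash
python3 -m handwheel '[{"x":0,"y":0,"z":0,"turn":0.1145},{"x":0,"y":0,"z":0,"turn":0.1145}]' 0.6; python3 w.py
```

```text
clock: 0.3
eef_pos: [161.1, -629.3, 252.6]
orientation: [-3.14, -0.027, 0.0]
force: [0.2, 0.7, -0.3]
opening: 59.1
gripper_force: 0.0
t 0.3 jig [-452.6 -692.2  252.6] toolx yaw-jig -0.005 zdown [-0.     0.001 -1.   ] F [ 0.2  0.7 -0.3] open 59.1
```

```bash
python3 -m handwheel '[{"x":40,"y":-40,"z":0,"turn":0},{"x":40,"y":-40,"z":0,"turn":0},{"x":40,"y":-40,"z":0,"turn":0},{"x":40,"y":-40,"z":0,"turn":0},{"x":40,"y":-40,"z":0,"turn":0},{"x":40,"y":-40,"z":0,"turn":0},{"x":40,"y":-40,"z":0,"turn":0},{"x":0,"y":-40,"z":0,"turn":0}]' >/dev/null
python3 -m handwheel '[{"x":0,"y":-45,"z":0,"turn":0},{"x":0,"y":-45,"z":0,"turn":0},{"x":0,"y":-45,"z":0,"turn":0},{"x":0,"y":-45,"z":0,"turn":0},{"x":0,"y":-40,"z":0,"turn":0},{"x":0,"y":-30,"z":0,"turn":0},{"x":0,"y":-20,"z":0,"turn":0},{"x":0,"y":0,"z":0,"turn":0}]' >/dev/null
python3 w.py
```

```text
t 1.9 jig [-205.2 -132.4  253.3] toolx yaw-jig 0.005 zdown [-0. -0. -1.] F [-0.1 -0.6 -0.4] open 51.3
```

```bash
python3 -m handwheel '[{"x":16,"y":-30,"z":0,"turn":0},{"x":16,"y":-30,"z":0,"turn":0},{"x":0,"y":-11,"z":0,"turn":0},{"x":0,"y":0,"z":0,"turn":0},{"x":0,"y":0,"z":0,"turn":0}]' >/dev/null
python3 w.py
python3 - <<'E'
from h import *
p,d,c=shot('wrist','wr0'); uv,X=cloud(d,c)
a=0.0219;O=np.array([598.5,72.7]);R=np.array([[np.cos(a),-np.sin(a)],[np.sin(a),np.cos(a)]])
J=np.c_[(X[:,:2]-O)@R,X[:,2]]
C=cv2.cvtColor(p,cv2.COLOR_BGR2HSV)[uv[:,1],uv[:,0]].astype(int)
m=(C[:,1]>80)&(C[:,0]<20)&(J[:,2]>128)&(J[:,2]<145)&(J[:,0]>-150); q=J[m]
print(len(q),q.min(0),q.max(0),np.polyfit(q[:,1],q[:,0],1))
E
```

```text
t 2.4 jig [-173.5  -65.5  252.9] toolx yaw-jig -0.001 zdown [-0.001 -0.001 -1.   ] F [ 0.8 -0.4  0.7] open 51.2
28202 [-128.43183921 -167.73906725  128.0019953 ] [-50.41098879 133.50420662 141.21355833] [-9.12145859e-02 -9.42698338e+01]
```

View pics/wr0.png

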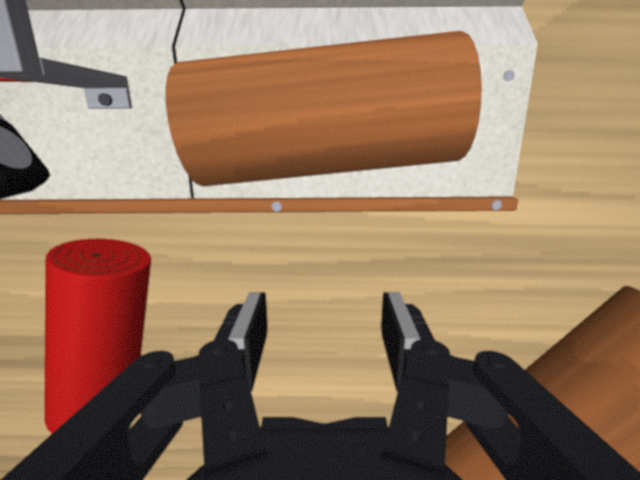

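The wrist view shows the post from (170,120) to (475,95), with the lip strip below it at row 205. The fingers are clear of the red post at (98,300). Descending behind the post.

```bash
python3 -m handwheel '[{"x":0,"y":0,"z":35,"turn":0},{"x":0,"y":0,"z":40,"turn":0},{"x":0,"y":0,"z":40,"turn":0},{"x":0,"y":0,"z":30,"turn":0},{"x":0,"y":0,"z":11,"turn":0},{"x":0,"y":0,"z":0,"turn":0},{"x":0,"y":0,"z":0,"turn":0}]' >/dev/null
python3 w.py
```

```text
t 3.15 jig [-172.1  -64.6   98.3] toolx yaw-jig -0.001 zdown [ 0.001 -0.    -1.   ] F [-0.1 -0.5  0. ] open 51.2
```

```bash
python3 -m handwheel '[{"x":5,"y":0,"z":0,"turn":0},{"x":5,"y":0,"z":0,"turn":0},{"x":5,"y":0,"z":0,"turn":0},{"x":4,"y":0,"z":0,"turn":0},{"x":4,"y":0,"z":0,"turn":0},{"x":4,"y":0,"z":0,"turn":0},{"x":4,"y":0,"z":0,"turn":0},{"x":4,"y":0,"z":0,"turn":0}]' | grep force
python3 -m handwheel '[{"x":4,"y":0,"z":0,"turn":0},{"x":4,"y":0,"z":0,"turn":0},{"x":4,"y":0,"z":0,"turn":0},{"x":4,"y":0,"z":0,"turn":0},{"x":0,"y":0,"z":0,"turn":0}]'|grep force
python3 w.py
cat > post.py <<'E'
import sys
from h import *
a=0.0219;O=np.array([598.5,72.7]);R=np.array([[np.cos(a),-np.sin(a)],[np.sin(a),np.cos(a)]])
for n in sys.argv[2:]:
    p,d,c=shot(n,n+sys.argv[1]); uv,X=cloud(d,c); J=np.c_[(X[:,:2]-O)@R,X[:,2]]
    C=cv2.cvtColor(p,cv2.COLOR_BGR2HSV)[uv[:,1],uv[:,0]].astype(int)
    m=(C[:,1]>80)&(C[:,0]<20)&(J[:,2]>85)&(J[:,2]<145)&(J[:,0]>-150)&(J[:,0]<80)&(J[:,1]>-245)&(J[:,1]<250); q=J[m]
    z=np.percentile(q[:,2],99); t=q[q[:,2]>z-8]
    print(n,len(q),'top',round(z,1),'y',np.percentile(q[:,1],[.5,99.5]).round(1),'axis',np.polyfit(t[:,1],t[:,0],1).round(3),'midx',t[:,0].mean().round(1))
E
python3 post.py 1 scene side
```

```text
force: [0.2, 0.1, 0.3]
gripper_force: 0.1
force: [-0.3, 0.6, -0.3]
gripper_force: 0.0
t 4.45 jig [-121.1  -64.1   97.4] toolx yaw-jig -0.0 zdown [ 0.001  0.    -1.   ] F [-0.3  0.6 -0.3] open 51.3
scene 3037 top 138.6 y [-156.9   42.5] axis [ -0.096 -61.898] midx -56.6
side 1155 top 141.4 y [-136.7  104.4] axis [ -0.14  -67.938] midx -63.9
```

```bash
python3 -m handwheel '[{"x":-8,"y":0,"z":0,"turn":0},{"x":0,"y":-30,"z":0,"turn":0},{"x":0,"y":-30,"z":0,"turn":0},{"x":4,"y":0,"z":0,"turn":0},{"x":4,"y":0,"z":0,"turn":0},{"x":3,"y":0,"z":0,"turn":0},{"x":3,"y":0,"z":0,"turn":0},{"x":0,"y":0,"z":0,"turn":0}]' | grep force
python3 w.py
python3 post.py 2 scene
```

```text
force: [0.3, -0.9, 0.3]
gripper_force: 0.0
t 5.35 jig [-115.4   -5.1   97.3] toolx yaw-jig -0.002 zdown [ 0. -0. -1.] F [ 0.3 -0.9  0.3] open 51.3
scene 3064 top 138.9 y [-155.3   43.2] axis [ -0.089 -52.421] midx -47.6
```

```bash
python3 -m handwheel '[{"x":2,"y":0,"z":0,"turn":0},{"x":2,"y":0,"z":0,"turn":0},{"x":2,"y":0,"z":0,"turn":0},{"x":2,"y":0,"z":0,"turn":0},{"x":2,"y":0,"z":0,"turn":0},{"x":2,"y":0,"z":0,"turn":0},{"x":0,"y":0,"z":0,"turn":0}]' | grep force
python3 w.py
python3 post.py 3 scene
```

```text
force: [-0.1, -0.0, 0.3]
gripper_force: 0.0
t 6.1 jig [-103.5   -4.1   97.4] toolx yaw-jig -0.0 zdown [ 0.  0. -1.] F [-0.1 -0.   0.3] open 51.0
scene 3091 top 139.0 y [-154.6   44.7] axis [ -0.088 -40.104] midx -35.6
```

```bash
python3 -m handwheel '[{"x":2,"y":0,"z":0,"turn":0},{"x":2,"y":0,"z":0,"turn":0},{"x":2,"y":0,"z":0,"turn":0},{"x":2,"y":0,"z":0,"turn":0},{"x":2,"y":0,"z":0,"turn":0},{"x":2,"y":0,"z":0,"turn":0},{"x":0,"y":0,"z":0,"turn":0},{"x":0,"y":0,"z":0,"turn":0}]' | grep force
python3 w.py
python3 post.py 4 scene
```

```text
force: [0.3, -0.4, -0.2]
gripper_force: 0.0
t 6.95 jig [-91.9  -4.2  97.3] toolx yaw-jig -0.0 zdown [-0.  0. -1.] F [ 0.3 -0.4 -0.2] open 51.2
scene 2896 top 122.6 y [-153.4   44.4] axis [-0.016  2.048] midx 2.9
```

The post has settled in the V: top at 122.6 against 121 expected, x within about 2 mm. Next I'll raise the tool, shut the fingers and go behind the tail.

```bash
python3 -m handwheel '[{"x":-5,"y":0,"z":-20,"turn":0},{"x":0,"y":0,"z":-40,"turn":0},{"x":0,"y":0,"z":-40,"turn":0},{"x":20,"y":40,"z":0,"turn":0},{"x":30,"y":45,"z":0,"turn":0},{"x":30,"y":45,"z":0,"turn":0},{"x":18,"y":45,"z":0,"turn":0},{"x":0,"y":8,"z":0,"turn":0}]' 0 20 | grep opening
python3 -m handwheel '[{"x":0,"y":0,"z":0,"turn":0},{"x":0,"y":0,"z":0,"turn":0}]' >/dev/null
python3 w.py; python3 post.py 5 scene wrist
```

```text
opening: -0.1
t 8.0 jig [  -4.  -178.7  197.1] toolx yaw-jig 0.001 zdown [-0.001  0.001 -1.   ] F [-0.8  1.1  0.1] open 0.1
scene 2901 top 122.4 y [-153.9   43.9] axis [-0.008  1.661] midx 2.1
wrist 35872 top 121.7 y [-160.4   23.5] axis [-0.016  1.988] midx 3.2
```

```bash
python3 -m handwheel '[{"x":6,"y":10,"z":0,"turn":0},{"x":0,"y":0,"z":30,"turn":0},{"x":0,"y":0,"z":40,"turn":0},{"x":0,"y":0,"z":30,"turn":0},{"x":0,"y":0,"z":15,"turn":0},{"x":0,"y":0,"z":0,"turn":0}]' | grep force
python3 w.py
python3 -m handwheel '[{"x":0,"y":-8,"z":0,"turn":0},{"x":0,"y":-6,"z":0,"turn":0},{"x":0,"y":-6,"z":0,"turn":0},{"x":0,"y":-6,"z":0,"turn":0},{"x":0,"y":-6,"z":0,"turn":0},{"x":0,"y":-6,"z":0,"turn":0}]' | grep force
python3 w.py
```

```text
force: [-0.6, -4.9, 1.6]
gripper_force: 0.0
t 8.7 jig [   3.2 -195.8   81.9] toolx yaw-jig -0.004 zdown [ 0.001 -0.005 -1.   ] F [-0.6 -4.9  1.6] open 0.0
force: [-0.5, -5.5, 2.8]
gripper_force: 0.0
t 9.3 jig [   3.2 -153.9   82.9] toolx yaw-jig -0.001 zdown [ 0.001 -0.003 -1.   ] F [-0.5 -5.5  2.8] open -0.2
```

```bash
python3 post.py 6 scene; python3 w.py
```

```text
scene 2804 top 122.5 y [-108.5   86.6] axis [-1.000e-03  2.033e+00] midx 2.0
t 9.35 jig [   3.3 -152.2   83. ] toolx yaw-jig 0.001 zdown [ 0.001 -0.001 -1.   ] F [-0.8 -4.7  3.3] open -0.0
```

```bash
python3 -m handwheel '[{"x":0,"y":-7,"z":0,"turn":0},{"x":0,"y":-7,"z":0,"turn":0},{"x":0,"y":-7,"z":0,"turn":0},{"x":0,"y":-7,"z":0,"turn":0},{"x":0,"y":-7,"z":0,"turn":0},{"x":0,"y":-7,"z":0,"turn":0},{"x":0,"y":-7,"z":0,"turn":0}]' | grep force
python3 -m handwheel '[{"x":0,"y":-7,"z":0,"turn":0},{"x":0,"y":-7,"z":0,"turn":0},{"x":0,"y":-7,"z":0,"turn":0},{"x":0,"y":-5,"z":0,"turn":0},{"x":0,"y":-5,"z":0,"turn":0}]' | grep force
python3 w.py;python3 post.py 7 scene
```

```text
force: [0.5, -6.9, 5.2]
gripper_force: 0.0
force: [-0.3, -7.4, 5.4]
gripper_force: 0.0
t 10.55 jig [  3.3 -74.6  83.1] toolx yaw-jig -0.001 zdown [ 0.001 -0.003 -1.   ] F [-0.3 -7.4  5.4] open -0.4
scene 2538 top 122.5 y [-29.3 168.1] axis [-1.00e-03  1.43e+00] midx 1.4
```

```bash
python3 -m handwheel '[{"x":0,"y":-4,"z":0,"turn":0},{"x":0,"y":-4,"z":0,"turn":0},{"x":0,"y":-4,"z":0,"turn":0},{"x":0,"y":-3,"z":0,"turn":0}]' | grep force; python3 w.py
python3 -m handwheel '[{"x":0,"y":-2,"z":0,"turn":0},{"x":0,"y":-2,"z":0,"turn":0}]' | grep force; python3 w.py
python3 -m handwheel '[{"x":0,"y":-2,"z":0,"turn":0},{"x":0,"y":-1,"z":0,"turn":0}]' | grep force; python3 w.py
```

```text
force: [-0.2, -9.1, 6.2]
gripper_force: 0.0
t 11.0 jig [  3.4 -59.5  83.1] toolx yaw-jig -0.001 zdown [ 0.001 -0.003 -1.   ] F [-0.2 -9.1  6.2] open -0.2
force: [-0.6, -8.2, 5.9]
gripper_force: 0.0
t 11.2 jig [  3.4 -55.8  83.1] toolx yaw-jig -0.001 zdown [ 0.001 -0.003 -1.   ] F [-0.6 -8.2  5.9] open -0.4
force: [-0.5, -7.6, 6.2]
gripper_force: 0.0
t 11.4 jig [  3.4 -52.6  83.1] toolx yaw-jig -0.001 zdown [ 0.001 -0.003 -1.   ] F [-0.5 -7.6  6.2] open -0.1
```

```bash
for i in 1 ; do python3 -m handwheel '[{"x":0,"y":-1,"z":0,"turn":0},{"x":0,"y":-1,"z":0,"turn":0}]' | grep ^force; python3 -m handwheel '[{"x":0,"y":-1,"z":0,"turn":0},{"x":0,"y":-1,"z":0,"turn":0}]' | grep ^force;python3 -m handwheel '[{"x":0,"y":-1,"z":0,"turn":0},{"x":0,"y":0,"z":0,"turn":0}]' | grep ^force; done; python3 w.py; python3 post.py 8 scene
```

```text
force: [-1.2, -10.8, 7.5]
force: [-1.5, -14.5, 9.3]
force: [-1.9, -14.7, 9.3]
t 12.0 jig [  3.3 -51.6  83.2] toolx yaw-jig -0.004 zdown [ 0.    -0.008 -1.   ] F [ -1.9 -14.7   9.3] open -0.2
scene 2503 top 122.4 y [ -6.9 190.1] axis [-0.007  2.4  ] midx 1.8
```

The lead is at y = 190 and the force rose as it stalled, so the post is up against the stop. Backing off, rising and going behind the lever grip.

```bash
python3 -m handwheel '[{"x":0,"y":15,"z":0,"turn":0},{"x":0,"y":15,"z":0,"turn":0},{"x":0,"y":0,"z":-40,"turn":0},{"x":0,"y":0,"z":-40,"turn":0},{"x":0,"y":0,"z":-40,"turn":0},{"x":0,"y":0,"z":-33,"turn":0},{"x":-20,"y":-30,"z":0,"turn":0},{"x":-30,"y":-40,"z":0,"turn":0}]' | grep ^force
python3 -m handwheel '[{"x":-30,"y":-40,"z":0,"turn":0},{"x":-15,"y":-40,"z":0,"turn":0},{"x":0,"y":-10,"z":0,"turn":0},{"x":0,"y":0,"z":0,"turn":0},{"x":0,"y":0,"z":0,"turn":0}]' | grep ^force
python3 w.py; python3 post.py 9 scene
```

```text
force: [-0.2, 1.1, 0.4]
force: [0.0, -0.2, -0.5]
t 13.35 jig [-91.9  83.6 235. ] toolx yaw-jig -0.001 zdown [-0. -0. -1.] F [ 0.  -0.2 -0.5] open -0.3
scene 2526 top 122.6 y [ -7.  190.3] axis [-0.004  1.925] midx 1.5
```

```bash
python3 - <<'E'
from h import *
p,d,c=shot('wrist','wr1')
p2,d,c=shot('side','sd1')
cv2.imwrite('pics/both1.png',np.hstack([cv2.resize(p,(400,300)),cv2.resize(p2[200:380,180:420],(400,300))]))
E
```

```text
(no output)
```

View pics/both1.png

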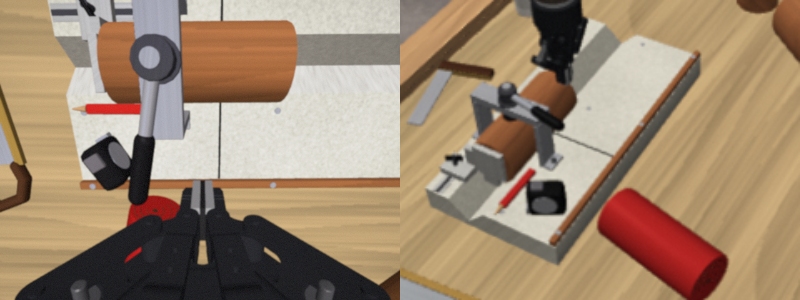

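Left (wrist): the grip is at (142,170) with the shut fingers on its -y side, and the post lies under the bridge with its end at the stop plate. Right (side): tape and pencil are untouched. Lowering and swinging the lever.

```bash
python3 -m handwheel '[{"x":0,"y":0,"z":22,"turn":0},{"x":0,"y":0,"z":21,"turn":0},{"x":0,"y":-10,"z":0,"turn":0},{"x":0,"y":-10,"z":0,"turn":0},{"x":0,"y":-10,"z":0,"turn":0},{"x":1,"y":-10,"z":0,"turn":0},{"x":2,"y":-10,"z":0,"turn":0}]' | grep ^force; python3 w.py
python3 -m handwheel '[{"x":2,"y":-8,"z":0,"turn":0},{"x":3,"y":-9,"z":0,"turn":0},{"x":4,"y":-9,"z":0,"turn":0},{"x":5,"y":-9,"z":0,"turn":0},{"x":6,"y":-8,"z":0,"turn":0},{"x":6,"y":-8,"z":0,"turn":0}]' | grep ^force; python3 w.py
```

```text
force: [0.7, -2.9, 0.4]
t 14.2 jig [-88.7 135.4 193.2] toolx yaw-jig -0.0 zdown [ 0.002 -0.    -1.   ] F [ 0.7 -2.9  0.4] open 0.1
force: [-0.4, -2.7, 0.2]
t 14.8 jig [-63.2 186.3 192. ] toolx yaw-jig -0.0 zdown [-0.001 -0.    -1.   ] F [-0.4 -2.7  0.2] open 0.0
```

```bash
python3 -m handwheel '[{"x":8,"y":-6,"z":0,"turn":0},{"x":8,"y":-5,"z":0,"turn":0},{"x":8,"y":-4,"z":0,"turn":0},{"x":8,"y":-3,"z":0,"turn":0},{"x":8,"y":-2,"z":0,"turn":0},{"x":6,"y":-1,"z":0,"turn":0}]' | grep ^force; python3 w.py
python3 -m handwheel '[{"x":3,"y":0,"z":0,"turn":0},{"x":2,"y":0,"z":0,"turn":0},{"x":0,"y":0,"z":0,"turn":0}]' | grep ^force; python3 w.py
```

```text
force: [-18.6, -5.5, 11.4]
t 15.4 jig [-19.5 206.5 191.7] toolx yaw-jig -0.0 zdown [-0.006 -0.002 -1.   ] F [-18.6  -5.5  11.4] open -0.1
force: [-21.8, -6.1, 11.9]
t 15.7 jig [-19.3 206.7 191.6] toolx yaw-jig 0.002 zdown [-0.013 -0.005 -1.   ] F [-21.8  -6.1  11.9] open -0.1
```

End of travel: it stalls at x = -19, as predicted, with 22 N. Backing off and checking.

```bash
python3 -m handwheel '[{"x":-12,"y":0,"z":0,"turn":0},{"x":-12,"y":0,"z":0,"turn":0},{"x":0,"y":0,"z":-30,"turn":0},{"x":0,"y":0,"z":-40,"turn":0},{"x":-40,"y":30,"z":-30,"turn":0},{"x":-40,"y":40,"z":0,"turn":0},{"x":0,"y":0,"z":0,"turn":0},{"x":0,"y":0,"z":0,"turn":0}]' | grep ^force
python3 w.py; python3 post.py 10 scene side
python3 - <<'E'
from h import *
p,_,_=load('scene10');q,_,_=load('side10')
cv2.imwrite('pics/both2.png',np.hstack([cv2.resize(p[200:420,180:440],(400,338)),cv2.resize(q[200:380,180:393],(400,338))]))
a=0.0219;O=np.array([598.5,72.7]);R=np.array([[np.cos(a),-np.sin(a)],[np.sin(a),np.cos(a)]])
p,d,c=load('scene10');uv,X=cloud(d,c);J=np.c_[(X[:,:2]-O)@R,X[:,2]];V=p[uv[:,1],uv[:,0]].max(1)
m=(J[:,2]>170)&(J[:,2]<195)&(V<70)&(abs(J[:,0])<130)&(J[:,1]>60)&(J[:,1]<260)&(np.hypot(J[:,0]-1.5,J[:,1]-120)>60)
g=J[m].mean(0); print('grip',m.sum(),g,'ang',np.arctan2(g[1]-120,-(g[0]-1.5)))
E
```

```text
force: [0.9, -0.5, 0.2]
t 16.5 jig [-105.7  144.4  288.8] toolx yaw-jig -0.002 zdown [ 0.003 -0.001 -1.   ] F [ 0.9 -0.5  0.2] open -0.2
scene 2324 top 122.1 y [ -7.  192.6] axis [0.043 0.509] midx 3.9
side 1058 top 125.9 y [ -8.3 208.7] axis [ 2.000e-03 -5.407e+00] midx -5.2
grip 275 [  1.41691788 213.68992381 183.9984652 ] ang 1.5699095495149429
```

View pics/both2.png

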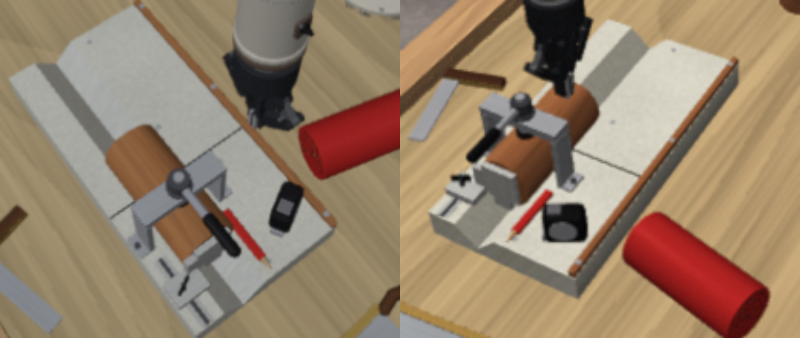

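The lever is at 1.57 with its grip along the trough (left, 225,235). The post sits against the stop, the bystanders haven't moved, and the robot is clear. Handing in.

```bash
python3 -c "
from workcell import env
print(env.job_done())"
```

```text
the job is handed in; nothing more can be done
None
```

I handed the job in at about 16.6 s of the 70 s: the post is seated in the V with its end against the stop, the lever is clamped at about 1.57 rad, and the tape and pencil look undisturbed; the pad force was not measured and no verdict came back.

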